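# Walk the block heater back to its place on the counter

## Task

The heavy block heater has been left askew in front of its place on the counter. Do not grip or lift it: walk it back with the fingertips by pushing now at one end of its front and now at the other, never in the middle, until it stands in the gap between the drawer tower and the sharps bin with both rubber bumpers on its back resting against the dark upstand, then move clear. Leave the drawer tower, sharps bin, vial rack and spray bottle where they stand.

Things in the scene. Friction and masses are not known exactly. Their poses are not given: they have to be found in the camera images.
- heater: block heater, loose, 1.3 to 1.9 kg, on four rubber feet; cream case 130 mm deep (x), 160 wide (y), 76 high, with an aluminium well plate on top (to 79 mm). Origin: centre of the footprint, at the counter surface. x points out of its back (to the upstand when in place), y to its left. Starts turned up to 0.65 rad either way from square to the upstand. Takes 5 to 15 N to slide; stops when pushing stops
- bumper_left (a point): middle of the end face of the rubber bumper at the left of the heater's back (75 mm behind the origin, 62 mm to the left, 30 mm above the counter); the bumper is a cylinder 18 mm in diameter standing 10 mm out of the back
- bumper_right (a point): the same for the bumper at the right of the back (62 mm to the right)
- front_left (a point): push point on the heater's front face near its left corner: 65 mm before the origin, 62 mm left of the middle, 30 mm above the counter. The front is upright from 6 to 48 mm above the counter; higher up the control panel slopes back at 39 degrees. A push here swings this corner forward while the other stays nearly in place
- front_right (a point): the same near the right corner of the front face: 62 mm right of the middle
- upstand: the fixed dark upstand across the counter, 1100 mm long, 90 mm high, white socket trunking behind it. Origin: middle of its front face, at the counter surface. x points into it, away from the robot (points before the face have x below 0), y along it to the left. Up to 0.12 rad out of square with the robot. The heater's place is at the middle of its length
- drawers: orange drawer tower with three clear drawers, loose, 95 mm deep, 115 mm wide, 131 mm high, standing against the upstand on one side of the heater's place (either side), its middle about 235 mm from the upstand's middle. Origin: centre of its underside
- sharps: yellow sharps bin with a red cap, loose, 98 mm deep, 118 mm wide, 131 mm high, standing against the upstand on the other side of the place, its middle about 235 mm from the upstand's middle. Origin: centre of its underside
- vial_rack: small white rack with eight purple-capped amber vials, loose, 46 by 100 mm, 53 mm high, on the open counter to one side, nearer the robot. Origin: centre of its underside
- spray: pale blue spray bottle with a black trigger head, loose, 64 mm in diameter, 175 mm high, on the open counter on the other side, nearer the robot. Origin: centre of its underside
There are look-alikes about, which are no part of the job. There is more than one size of the heater; the job needs the middle-sized.

How it is judged:
At the end, for the whole second after the job is handed in: both bumpers of the heater within 5 mm of the upstand's front face, the heater's middle within 80 mm of the middle of its place, standing level on the counter and at rest; drawer tower, sharps bin, vial rack and spray bottle each within 12 mm of where they stood (x of bumper_left in the frame of upstand between -0.005 and 0.004 m and x of bumper_right in the frame of upstand between -0.005 and 0.004 m and y of heater in the frame of upstand between -0.08 and 0.08 m and angle between heater's own z axis and vertical below 0.03 rad and height (world z) of heater below 0.003 m and linear speed of heater below 0.01 m/s and angular speed of heater below 0.05 rad/s and distance of each of drawers, sharps, vial_rack, spray from where it was at the start of the episode below 0.012 m); the robot touches nothing.
It fails at once if the heater was lifted or tipped (height (world z) of heater above 0.008 m or angle between heater's own z axis and vertical above 0.1 rad).
It fails at once if the heater was pushed in the middle instead of at a corner (contact force between the fingers and heater above 2 N and y of the grasp point in the frame of heater between -0.022 and 0.022 m).
It fails at once if a neighbouring object was pushed aside, lifted or tipped (distance of any of drawers, sharps, vial_rack, spray from where it was at the start of the episode above 0.012 m or angle between any of drawers, sharps, vial_rack, spray's own z axis and vertical above 0.15 rad).
It also fails if it takes over 51 s, if anything falls off the work surface, if the arm or the gripper's body presses on something with over 40 N, if the wrist force passes 120 N, or if a joint passes its speed limit or range.

## Robot

A 6-joint arm with a two-finger parallel gripper is mounted at the origin on the work surface. World frame = base frame: x ahead of the robot, y to its left, z up, the work surface at z = 0. Lengths are in m, angles in rad, forces in N, time in s.
With the tool pointing down it reaches from about 0.325 to 0.9 m from the base axis. Payload 6.1 kg.
Tool frame: the origin (TCP) lies midway between the tips of the shut fingers; the grasp point (between the pads) lies 19 mm behind it (robot.grip_depth is the distance from the TCP to the grasp point, in m); z points along the fingers, y is the direction in which the jaws open and shut (so a half turn about z gives the same grasp; the last joint's range is limited). The gripper opens to 85 mm and grips with 20 to 120 N. Pads are 22 mm wide; open, the fingers measure 114 mm over their backs; the gripper's body (76 mm by 85 mm) begins 54 mm behind the grasp point. The pads swing forward as they close: fully open they stand 13 mm farther back than shut.
Start: joints at [1.162, 0.22, 1.526, -0, 1.395, -0.126], TCP at [0.174, 0.6, 0.231] pointing down, gripper open.
Joint ranges: [-2.98, 2.98], [-0.91, 2.08], [0.09, 2.57], [-1.24, 4.39], [0.2, 2.65], [-2.68, 2.68]. Speed limits (rad/s): [2.57, 2.57, 3.01, 3.14, 3.14, 3.14].

## Interface

Orientations are given as a unit quaternion [w, x, y, z].
In Python, from plant import robot, viewer, workorder gives the robot as it stands.
- The arm moves only by the tool move_arm, never from a script. Its argument "moves" is a list of rows, each an object of numbers: "ax", "ay", "az": the turn, a rotation vector about the tool's x, y, z in rad; "tx", "ty", "tz": the shift along the tool's x, y, z in mm; "claw": the closure, from -1 (fully open) to 1 (shut). A call has 1 to 8 rows; each row shifts and turns the commanded pose from where the row before left it, along the tool's axes as they then stand; what a row does not reach is not made up. A row lasts 1/10 s, in which the tool goes at most 50 mm and 8.59 degrees, less where a joint would pass 70% of its speed; a pose out of reach is approached as far as the arm can. A call is refused whole if a number of a shift passes 50 or a number of a turn 0.15, either way. A call with a gripper value outside its range is refused whole. The fingers move at their own pace and stop on an object; "grip_force" is the grip in N (left out, the last holds). Time passes only in rows, so rows that do not move let the fingers close. It gives the time, the measured TCP pose, the force and the opening at its end, in the units of the state.
- robot.read_state(): the state, without advancing time (a new reading comes with each control period).
- viewer.camera(name): name is "scene" or "top" or "wrist"; returns a dict with "color" (400x640x3 uint8, blue, green, red), "vertical_fov" (degrees; the focal length in pixels is half the picture's height over the tangent of half this angle, whatever the lens; pixels are square), "cx", "cy" (the principal point, pixels), "distortion" ([k1, k2, p1, p2, k3] as OpenCV has them; the pictures are not rectified), "extrinsics" (4x4, takes a point from world to camera coordinates); the wrist camera has in their place "T_tool_cam" (4x4, takes a point from camera to tool coordinates, whose origin is the TCP and whose axes are the flange's). Camera axes: x right, y up, looking along -z (the intrinsics and any distortion apply to the point x, -y, -z); pixel columns grow to the right and rows downward; lengths in m; the calibration is good to about 2 mm. A picture is of the moment at which its call begins: read the wrist's pose just before it. There is no depth.
- workorder.job_done(): hands the job in, once; it reports no verdict.
The state is a dict: "clock": time; "q": joint angles; "joint_vel": joint speeds; "joint_efforts": joint torques, N m; "tool_pos": TCP position; "tcp_rot": TCP orientation; "ft_force": force on the tool from outside, world axes, zero at the start; "ft_torque": the same for the moment, N m; "opening": finger opening in m.
Only numpy, scipy, OpenCV 4.12 (cv2) and the standard library are available. Lean on these libraries where they do the work, as an engineer would, in place of code of your own. Each camera call takes 0.05 s, during which the arm holds its last target.

## Working session

There is one attempt and no reset: what is moved stays moved. The work goes in short steps, Python scripts to look and compute and a tool call to move; the robot and the scene stay as the last step left them, time stands still between calls to the robot, and variables do not carry over. Pictures are saved under pics/ and viewed, and the job is handed in when it is done.

Besides the shell and the picture viewer there is one more tool, called after "Call:" in YAML: its name, and indented under it one key for each argument. move_arm: Moves the arm, as the interface text tells. Its arguments: {"type":"object","properties":{"moves":{"type":"array"},"grip_force":{"type":"number"}},"required":["moves"]}

```bash
mkdir -p pics; ls
python3 - <<'E'
from plant import robot, viewer, workorder
import cv2
print(robot.read_state())
for n in ("scene","top"):
    c=viewer.camera(n); cv2.imwrite(f"pics/{n}0.png",c["color"])
    print({k:v for k,v in c.items() if k!="color"})
E
```

```text
pics
{'clock': 0.0, 'q': array([ 1.16190468e+00,  2.21212518e-01,  1.52762841e+00,  1.49389782e-05,
        1.39464417e+00, -1.26075004e-01]), 'joint_vel': array([ 0.00108465, -0.0017205 , -0.00064449, -0.0024613 ,  0.0016856 ,
       -0.00084781]), 'joint_efforts': array([-1.48027717e-03, -4.96896100e+01, -3.89389980e+01, -3.88833814e-04,
        1.11292134e-02,  6.03483250e-05]), 'tool_pos': array([0.17415986, 0.59962735, 0.23019848]), 'tcp_rot': array([-2.57182610e-04,  1.40938760e-01,  9.90017864e-01, -9.10630599e-04]), 'ft_force': array([-0.58776803,  0.35688544, -0.10257092]), 'ft_torque': array([-0.00295103, -0.01782199,  0.01232206]), 'opening': 0.08557149289872881}
{'vertical_fov': 51.577350642037274, 'cx': 320.75539931793196, 'cy': 192.07612798706873, 'distortion': array([-0.03640501,  0.        ,  0.        ,  0.        ,  0.        ]), 'extrinsics': array([[-8.78964904e-01,  4.76886053e-01,  6.24370907e-04,
         4.65725140e-01],
       [-2.97353968e-01, -5.49085854e-01,  7.81079600e-01,
         1.40449643e-01],
       [ 3.72828801e-01,  6.86355897e-01,  6.24431156e-01,
        -1.23702156e+00],
       [ 0.00000000e+00,  0.00000000e+00,  0.00000000e+00,
         1.00000000e+00]])}
{'vertical_fov': 50.28155798815857, 'cx': 319.73503591369496, 'cy': 200.07429374962385, 'distortion': array([-0.02796238,  0.        ,  0.        ,  0.        ,  0.        ]), 'extrinsics': array([[ 0.02934034, -0.99910148,  0.03058389, -0.03099914],
       [ 0.997545  ,  0.03121357,  0.06268716, -0.56935858],
       [-0.06358547,  0.02866954,  0.99756451, -0.95999417],
       [ 0.        ,  0.        ,  0.        ,  1.        ]])}
```

View pics/scene0.png

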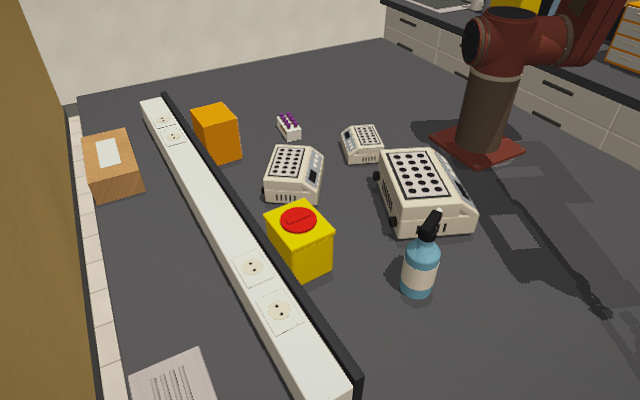

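View pics/top0.png

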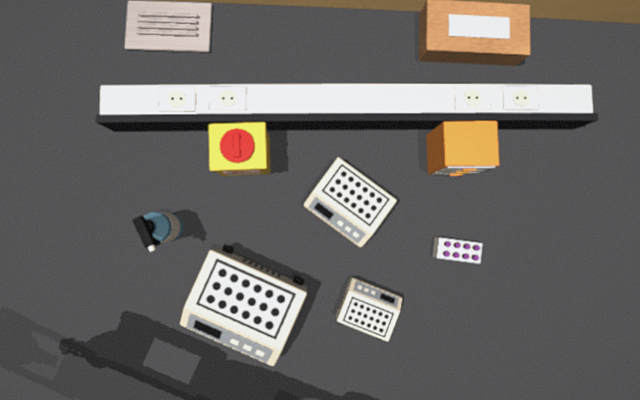

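The top view shows three heaters. The middle-sized one is at about (350,200), with its panel to the lower left. The large one at (243,305) and the small one at (370,308) are look-alikes. I'll enlarge the view to measure it.

Run:
```python
import cv2
im=cv2.imread("pics/top0.png")
c=im[145:260,285:415]; cv2.imwrite("pics/h0.png",cv2.resize(c,None,fx=5,fy=5,interpolation=cv2.INTER_CUBIC)[:600])
c=im[80:190,90:350]; cv2.imwrite("pics/u0.png",cv2.resize(c,None,fx=3,fy=3,interpolation=cv2.INTER_CUBIC))
c=im[80:190,345:605]; cv2.imwrite("pics/u1.png",cv2.resize(c,None,fx=3,fy=3,interpolation=cv2.INTER_CUBIC))
im=cv2.imread("pics/scene0.png")
c=im[120:220,240:400]; cv2.imwrite("pics/s0.png",cv2.resize(c,None,fx=5,fy=5,interpolation=cv2.INTER_CUBIC))
```

```text
(no output)
```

View pics/h0.png

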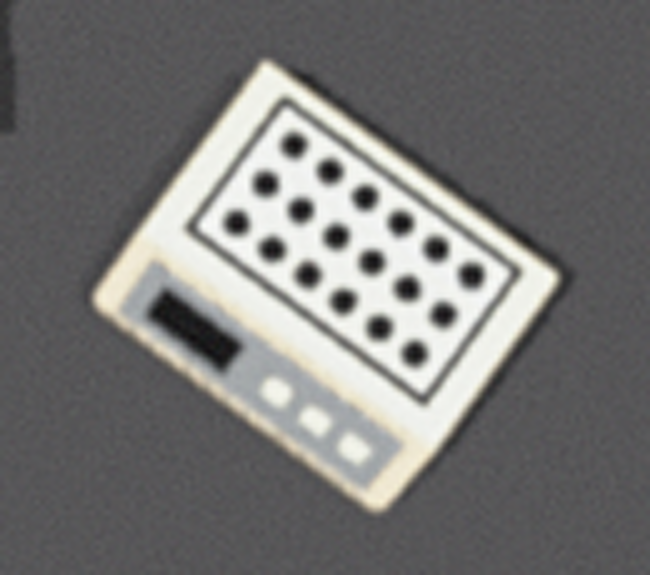

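View pics/u0.png

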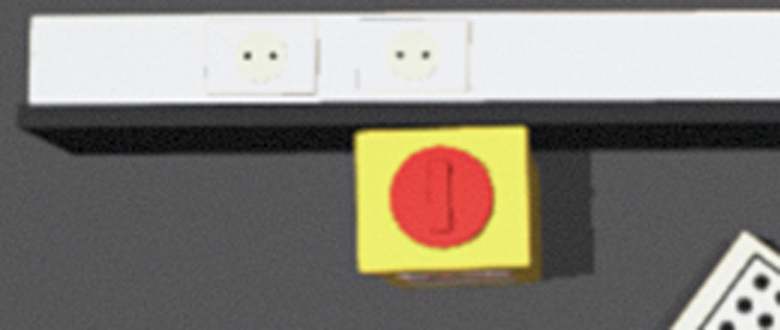

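View pics/u1.png

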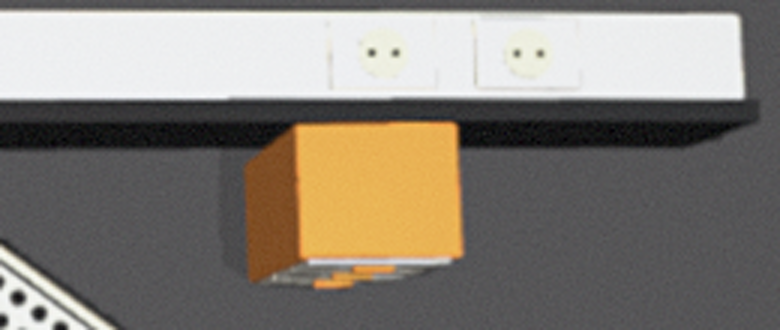

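View pics/s0.png

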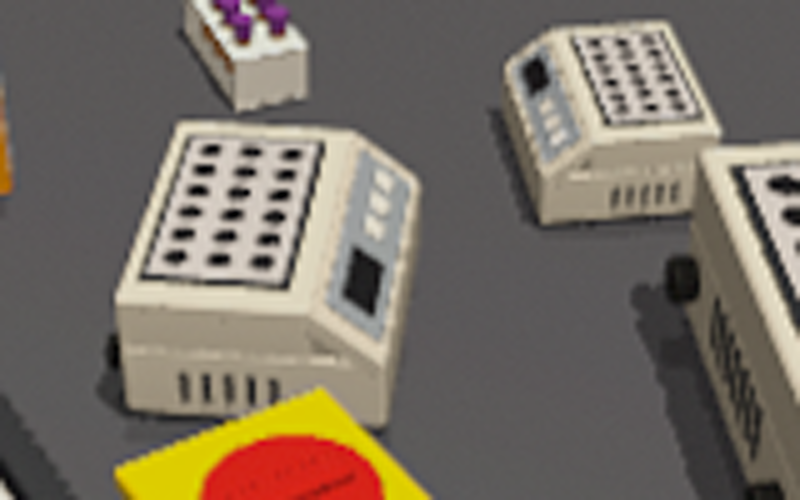

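The heater's top corners show clearly in h0 at crop (266,60), (563,275), (95,298) and (378,512). The upstand's front edges also show in u0 and u1. I'll work out the poses from these.

```bash
cat > hlp.py <<'E'
import numpy as np, cv2
from scipy.optimize import least_squares
def K(c):
    f=200/np.tan(np.radians(c["vertical_fov"])/2); return np.array([[f,0,c["cx"]],[0,f,c["cy"]],[0,0,1]])
def ray(c,px,z):
    "pixel list -> world points on plane z"
    E=c["extrinsics"]; u=cv2.undistortPoints(np.array(px,float).reshape(-1,1,2),K(c),c["distortion"]).reshape(-1,2)
    d=np.c_[u[:,0],-u[:,1],-np.ones(len(u))]@E[:3,:3]; o=-E[:3,:3].T@E[:3,3]
    z=np.broadcast_to(z,len(d)); return o+d*((z-o[2])/d[:,2])[:,None]
def proj(c,P):
    E=c["extrinsics"]; Q=np.atleast_2d(P)@E[:3,:3].T+E[:3,3]; Q=Q*[1,-1,-1]
    return cv2.projectPoints(Q,np.zeros(3),np.zeros(3),K(c),c["distortion"])[0].reshape(-1,2)
def pose(pts,world):
    f=lambda v:(np.c_[v[0]+np.cos(v[2])*pts[:,0]-np.sin(v[2])*pts[:,1],v[1]+np.sin(v[2])*pts[:,0]+np.cos(v[2])*pts[:,1]]-world[:,:2]).ravel()
    r=least_squares(f,[*world[:,:2].mean(0),0 if True else 0]); return r.x,np.abs(r.fun).max()
def unc(p,s,ox,oy): p=np.array(p,float); return (p+.5)/s-.5+[ox,oy]
def w(v,p):
    c,s=np.cos(v[2]),np.sin(v[2]); p=np.atleast_2d(p); return np.c_[v[0]+c*p[:,0]-s*p[:,1],v[1]+s*p[:,0]+c*p[:,1]]
def inv(v,p):
    c,s=np.cos(v[2]),np.sin(v[2]); d=np.atleast_2d(p)-v[:2]; return np.c_[c*d[:,0]+s*d[:,1],-s*d[:,0]+c*d[:,1]]
BL,BR,FL,FR=map(np.array,([.065,.08],[.065,-.08],[-.065,.08],[-.065,-.08]))
E
python3 - <<'E'
from hlp import *
from plant import viewer,robot
c=viewer.camera("top")
h=unc([(266,60),(563,275),(95,298),(378,512)],5,285,145)
W=ray(c,h,[.076,.076,.048,.048]); v,e=pose(np.array([BL,BR,FL,FR]),W)
print("heater",v,e); print(W)
top=ray(c,np.r_[unc([(20,127)],3,90,80),unc([(758,121)],3,345,80)],.09)
bot=ray(c,np.r_[unc([(75,152)],3,90,80),unc([(685,147)],3,345,80)],0.)
print("up top",top,"bot",bot)
for t in(top,bot): print(t.mean(0),np.arctan2(-(t[0]-t[1])[0],(t[0]-t[1])[1]),np.linalg.norm((t[0]-t[1])[:2]))
s=ray(c,unc([(356,132),(527,125),(358,272),(529,265)],3,90,80),.113); print("sharps",s)
d=ray(c,unc([(298,123),(457,123),(302,258),(462,257)],3,345,80),.131); print("drawers",d)
E
```

```text
heater [ 0.56490299 -0.07801968 -0.6071019 ] 0.0020566178507409535
[[ 0.66240721 -0.04862121  0.076     ]
 [ 0.57266462 -0.18046951  0.076     ]
 [ 0.5578426   0.02270991  0.048     ]
 [ 0.46669755 -0.10569793  0.048     ]]
up top [[ 0.71757086  0.4704447   0.09      ]
 [ 0.7634393  -0.62470187  0.09      ]] bot [[ 0.71998742  0.47154421  0.        ]
 [ 0.76467761 -0.62592135  0.        ]]
[ 0.74050508 -0.07712858  0.09      ] 0.04185891169666619 1.0961067119597472
[ 0.74233251 -0.07718857  0.        ] 0.040698785180496154 1.0983751112287108
sharps [[0.71634154 0.22602777 0.113     ]
 [0.7254282  0.10765066 0.113     ]
 [0.61848454 0.22000206 0.113     ]
 [0.62720341 0.1025088  0.113     ]]
drawers [[ 0.73642033 -0.26417588  0.131     ]
 [ 0.74102446 -0.37682056  0.131     ]
 [ 0.64214147 -0.26778314  0.131     ]
 [ 0.64682648 -0.38032524  0.131     ]]
```

Run:
```python
from hlp import *
from plant import viewer,robot
c=viewer.camera("top")
print("small",ray(c,[(351,276),(403,291),(391,341),(337,323)],[.05,.05,.05,.05]))
v=np.array([.565,-.078,-.607]); U=np.array([.7415,-.0772,.041])
print("heater in U",inv(U,v[:2]),v[2]-U[2])
A=w(v,[-.100,-.062])[0]; print("A",A)
st=robot.read_state();t=st["tool_pos"]; d=A-t[:2]
print(t, "tool x,y after turn:", inv([0,0,v[2]],d)*[-1,1])
```

```text
small [[ 0.40259272 -0.08663692  0.05      ]
 [ 0.37251979 -0.20273908  0.05      ]
 [ 0.26305734 -0.17836295  0.05      ]
 [ 0.29964553 -0.05853184  0.05      ]]
heater in U [[-0.17638446  0.00643515]] -0.648
A [ 0.44749854 -0.07188391]
[0.1742598  0.59981391 0.23057578] tool x,y after turn: [[-0.6075686  -0.39585068]]
```

Call:
move_arm:
  moves:
    - {"az": 0.108, "claw": 1}
    - {"az": 0.108, "claw": 1}
    - {"az": 0.108, "claw": 1}
    - {"tx": -38, "ty": -24.7, "claw": 1}
    - {"tx": -38, "ty": -24.7, "claw": 1}
    - {"tx": -38, "ty": -24.7, "claw": 1}
    - {"tx": -38, "ty": -24.7, "claw": 1}
    - {"tx": -38, "ty": -24.7, "claw": 1}

```text
validation failed for argument at $.mo...
```

Call:
move_arm:
  moves:
    - {"tx": -38, "ty": -24.7, "claw": 1}
    - {"tx": -38, "ty": -24.7, "claw": 1}
    - {"tx": -38, "ty": -24.7, "claw": 1}
    - {"tx": -38, "ty": -24.7, "claw": 1}
    - {"tx": -38, "ty": -24.7, "claw": 1}
    - {"tx": -38, "ty": -24.7, "claw": 1}
    - {"tx": -38, "ty": -24.7, "claw": 1}
    - {"tx": -38, "ty": -24.7, "claw": 1}

```text
validation failed for argument at $.mo...
```

Call:
move_arm:
  moves:
    - {"tx": -38, "ty": -24.7, "claw": 1}
    - {"tx": -38, "ty": -24.7, "claw": 1}
    - {"tx": -38, "ty": -24.7, "claw": 1}
    - {"claw": 1}
    - {"claw": 1}

```text
validation failed for argument at $.mo...
```

```bash
cat >> hlp.py <<'E'
def tool():
    from plant import robot
    s=robot.read_state(); q=s["tcp_rot"]; from scipy.spatial.transform import Rotation as R
    M=R.from_quat([*q[1:],q[0]]).as_matrix()
    print("t %.2f"%s["clock"],"tcp",s["tool_pos"].round(4),"yaw(-x)",round(np.arctan2(-M[1,0],-M[0,0]),4),"tz",M[:,2].round(4),"F",s["ft_force"].round(1),"op",round(s["opening"],4))
    return s["tool_pos"],M
E
python3 - <<'E'
from hlp import *
t,M=tool()
A=np.array([.4475,-.0719])
print("need tool mm",(M.T@np.r_[A-t[:2],.02-t[2]])*1000)
E
```

```text
t 0.20 tcp [0.1743 0.5998 0.2306] yaw(-x) -0.2828 tz [-5.0e-04 -1.2e-03 -1.0e+00] F [ 1.2 -0.1 -0.3] op 0.0855
need tool mm [-449.87436955 -568.50934947  211.21579624]
```

Call:
move_arm:
  moves:
    - {"ax": 0, "ay": 0, "az": 0.108, "tx": 0, "ty": 0, "tz": 0, "claw": 1}
    - {"ax": 0, "ay": 0, "az": 0.108, "tx": 0, "ty": 0, "tz": 0, "claw": 1}
    - {"ax": 0, "ay": 0, "az": 0.108, "tx": 0, "ty": 0, "tz": 0, "claw": 1}
    - {"ax": 0, "ay": 0, "az": 0, "tx": -38, "ty": -24.7, "tz": 0, "claw": 1}
    - {"ax": 0, "ay": 0, "az": 0, "tx": -38, "ty": -24.7, "tz": 0, "claw": 1}
    - {"ax": 0, "ay": 0, "az": 0, "tx": -38, "ty": -24.7, "tz": 0, "claw": 1}
    - {"ax": 0, "ay": 0, "az": 0, "tx": -38, "ty": -24.7, "tz": 0, "claw": 1}
    - {"ax": 0, "ay": 0, "az": 0, "tx": -38, "ty": -24.7, "tz": 0, "claw": 1}

```text
clock: 1.0
tool_pos: [0.2602, 0.3887, 0.2311]
tcp_rot: [0.0, 0.298, 0.954, -0.0]
ft_force: [0.7, 0.1, 0.8]
opening: -0.0
```

Call:
move_arm:
  moves:
    - {"ax": 0, "ay": 0, "az": 0, "tx": -38, "ty": -24.7, "tz": 0, "claw": 1}
    - {"ax": 0, "ay": 0, "az": 0, "tx": -38, "ty": -24.7, "tz": 0, "claw": 1}
    - {"ax": 0, "ay": 0, "az": 0, "tx": -38, "ty": -24.7, "tz": 0, "claw": 1}
    - {"ax": 0, "ay": 0, "az": 0, "tx": -38, "ty": -24.7, "tz": 0, "claw": 1}
    - {"ax": 0, "ay": 0, "az": 0, "tx": -38, "ty": -24.7, "tz": 0, "claw": 1}
    - {"ax": 0, "ay": 0, "az": 0, "tx": -38, "ty": -24.7, "tz": 0, "claw": 1}
    - {"ax": 0, "ay": 0, "az": 0, "tx": -38, "ty": -24.7, "tz": 0, "claw": 1}
    - {"ax": 0, "ay": 0, "az": 0, "tx": -38, "ty": -24.7, "tz": 0, "claw": 1}

```text
clock: 1.8
tool_pos: [0.3974, 0.0528, 0.2315]
tcp_rot: [0.0, 0.299, 0.954, 0.0]
ft_force: [0.4, 0.5, -0.1]
opening: 0.0003
```

Call:
move_arm:
  moves:
    - {"ax": 0, "ay": 0, "az": 0, "tx": -38, "ty": -24.7, "tz": 0, "claw": 1}
    - {"ax": 0, "ay": 0, "az": 0, "tx": -38, "ty": -24.7, "tz": 0, "claw": 1}
    - {"ax": 0, "ay": 0, "az": 0, "tx": -38, "ty": -24.7, "tz": 0, "claw": 1}
    - {"ax": 0, "ay": 0, "az": 0, "tx": 0, "ty": 0, "tz": 0, "claw": 1}
    - {"ax": 0, "ay": 0, "az": 0, "tx": 0, "ty": 0, "tz": 0, "claw": 1}

```text
clock: 2.3
tool_pos: [0.4483, -0.072, 0.2309]
tcp_rot: [-0.001, 0.3, 0.954, 0.0]
ft_force: [0.3, 0.7, -0.7]
opening: -0.0003
```

Run:
```python
from hlp import *
t,M=tool()
A=np.array([.4475,-.0719])
print("need tool mm",(M.T@np.r_[A-t[:2],.02-t[2]])*1000)
```

```text
t 2.30 tcp [ 0.4483 -0.072   0.2309] yaw(-x) -0.6094 tz [-1.1e-03  7.0e-04 -1.0e+00] F [ 0.3  0.7 -0.7] op -0.0003
need tool mm [  0.39459567  -0.39645922 210.9010067 ]
```

Call:
move_arm:
  moves:
    - {"ax": 0, "ay": 0, "az": 0, "tx": 0, "ty": 0, "tz": 45, "claw": 1}
    - {"ax": 0, "ay": 0, "az": 0, "tx": 0, "ty": 0, "tz": 45, "claw": 1}
    - {"ax": 0, "ay": 0, "az": 0, "tx": 0, "ty": 0, "tz": 45, "claw": 1}
    - {"ax": 0, "ay": 0, "az": 0, "tx": 0, "ty": 0, "tz": 40, "claw": 1}
    - {"ax": 0, "ay": 0, "az": 0, "tx": 0, "ty": 0, "tz": 35, "claw": 1}
    - {"ax": 0, "ay": 0, "az": 0, "tx": 0, "ty": 0, "tz": 0, "claw": 1}
    - {"ax": 0, "ay": 0, "az": 0, "tx": -10, "ty": 0, "tz": 0, "claw": 1}
    - {"ax": 0, "ay": 0, "az": 0, "tx": 0, "ty": 0, "tz": 0, "claw": 1}

```text
clock: 3.1
tool_pos: [0.4601, -0.0778, 0.0242]
tcp_rot: [0.003, 0.298, 0.954, -0.0]
ft_force: [1.0, -0.8, 0.3]
opening: 0.0001
```

Run:
```python
from hlp import *
from plant import viewer
t,M=tool()
for n in ("top","scene"):
    im=viewer.camera(n)["color"]
    c=im[130:290,240:440] if n=="top" else im[110:230,240:440]
    cv2.imwrite(f"pics/a_{n}.png",cv2.resize(c,None,fx=3.7 if n=="top" else 4,fy=3.7 if n=="top" else 4,interpolation=cv2.INTER_CUBIC))
```

```text
t 3.10 tcp [ 0.4601 -0.0778  0.0242] yaw(-x) -0.6061 tz [ 0.0055 -0.002  -1.    ] F [ 1.  -0.8  0.3] op 0.0001
```

View pics/a_top.png

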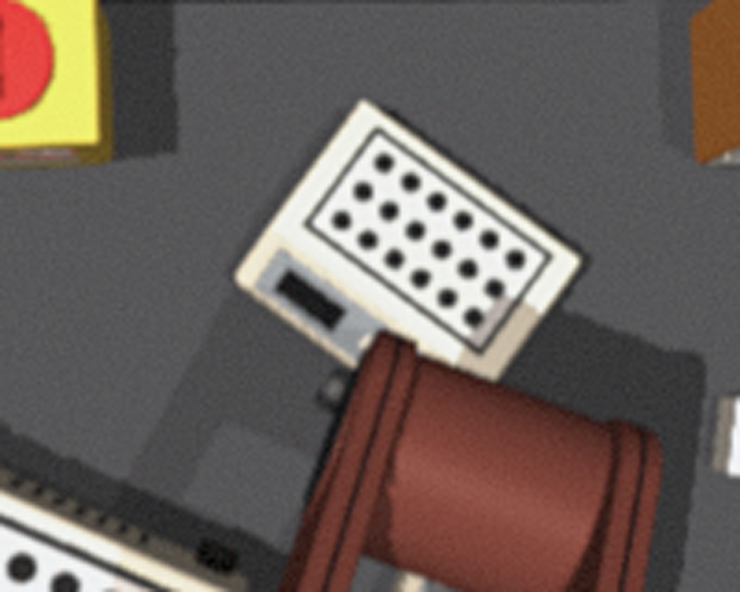

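View pics/a_scene.png

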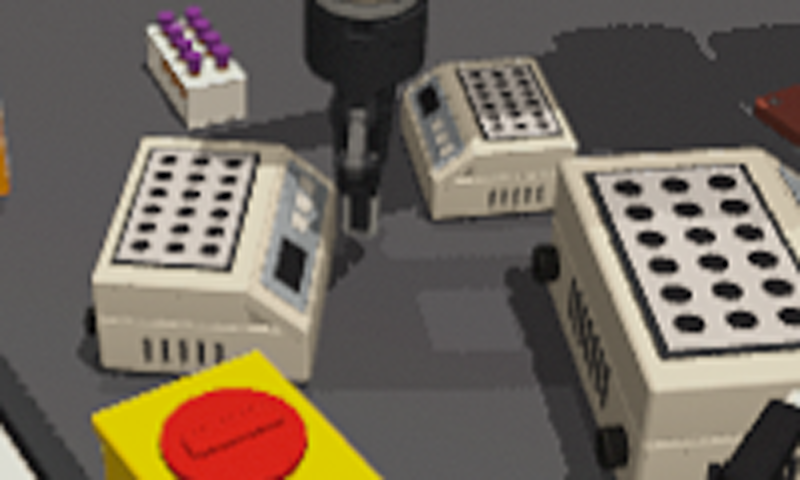

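The finger is down in front of the right end of the face, at about (360,225) in the scene crop. Nothing has been touched yet. Now the first push.

Call:
move_arm:
  moves:
    - {"ax": 0, "ay": 0, "az": 0, "tx": -6, "ty": 0, "tz": 0, "claw": 1}
    - {"ax": 0, "ay": 0, "az": 0, "tx": -5, "ty": 0, "tz": 0, "claw": 1}
    - {"ax": 0, "ay": 0, "az": -0.03, "tx": -4, "ty": -2.3, "tz": 0, "claw": 1}
    - {"ax": 0, "ay": 0, "az": -0.03, "tx": -4, "ty": -2.3, "tz": 0, "claw": 1}
    - {"ax": 0, "ay": 0, "az": -0.03, "tx": -4, "ty": -2.3, "tz": 0, "claw": 1}
    - {"ax": 0, "ay": 0, "az": -0.03, "tx": -4, "ty": -2.3, "tz": 0, "claw": 1}
    - {"ax": 0, "ay": 0, "az": -0.03, "tx": -4, "ty": -2.3, "tz": 0, "claw": 1}
    - {"ax": 0, "ay": 0, "az": 0, "tx": 0, "ty": 0, "tz": 0, "claw": 1}

```text
clock: 4.0
tool_pos: [0.4748, -0.1025, 0.021]
tcp_rot: [-0.003, 0.226, 0.974, 0.001]
ft_force: [-7.5, 3.2, 5.8]
opening: 0.0001
```

```bash
cat >> hlp.py <<'E'
def snap(tag,x0=250,y0=110,x1=450,y1=250,s=4):
    from plant import viewer
    t=tool()
    im=viewer.camera("top")["color"]; cv2.imwrite(f"pics/{tag}.png",cv2.resize(im[y0:y1,x0:x1],None,fx=s,fy=s,interpolation=cv2.INTER_CUBIC))
    return t
PL=[(.065,.08,.076),(.065,-.08,.076),(-.065,.08,.048),(-.065,-.08,.048)]
def locate(px,idx,ox=250,oy=110,s=4,guess=(.56,-.08,-.5)):
    from plant import viewer
    c=viewer.camera("top"); P=np.array([PL[i] for i in idx]); q=unc(px,s,ox,oy)
    f=lambda v:(proj(c,np.c_[w(v,P[:,:2]),P[:,2]])-q).ravel()
    r=least_squares(f,guess); print("heater",r.x.round(4),"px err",r.fun.round(1))
    U=np.array([.7415,-.0772,.041]); print("in U",inv(U,r.x[:2]).round(4),"ang",round(r.x[2]-U[2],4),"bumpers L,R",inv(U,w(r.x,[[.075,.062],[.075,-.062]]))[:,0].round(4))
    print("TCP in heater",inv(r.x,tool()[0][:2]).round(4)); return r.x
E
python3 - <<'E'
from hlp import *
snap("b1")
E
```

```text
t 4.00 tcp [ 0.4748 -0.1025  0.021 ] yaw(-x) -0.4562 tz [-0.0053  0.0025 -1.    ] F [-7.5  3.2  5.8] op 0.0001
```

View pics/b1.png

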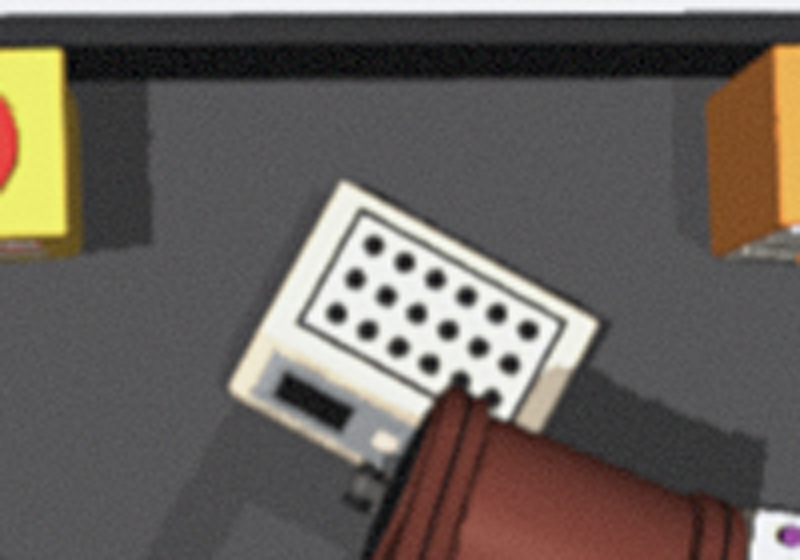

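Run:
```python
from hlp import *
locate([(343,180),(603,322),(231,388)],[0,1,2])
```

```text
heater [ 0.5728 -0.0858 -0.4752] px err [ 0.6 -0.3 -0.2 -0.2 -0.4  0.5]
in U [[-0.1689 -0.0017]] ang -0.5162 bumpers L,R [-0.0731 -0.1343]
t 4.10 tcp [ 0.4748 -0.1025  0.021 ] yaw(-x) -0.457 tz [-0.0051  0.0022 -1.    ] F [-7.9  4.1  6.4] op 0.0001
TCP in heater [[-0.0795 -0.0597]]
```

Call:
move_arm:
  moves:
    - {"ax": 0, "ay": 0, "az": -0.033, "tx": -4.5, "ty": -2, "tz": 0, "claw": 1}
    - {"ax": 0, "ay": 0, "az": -0.033, "tx": -4.5, "ty": -2, "tz": 0, "claw": 1}
    - {"ax": 0, "ay": 0, "az": -0.033, "tx": -4.5, "ty": -2, "tz": 0, "claw": 1}
    - {"ax": 0, "ay": 0, "az": -0.033, "tx": -4.5, "ty": -2, "tz": 0, "claw": 1}
    - {"ax": 0, "ay": 0, "az": -0.033, "tx": -4.5, "ty": -2, "tz": 0, "claw": 1}
    - {"ax": 0, "ay": 0, "az": -0.033, "tx": -4.5, "ty": -2, "tz": 0, "claw": 1}
    - {"ax": 0, "ay": 0, "az": -0.033, "tx": -4.5, "ty": -2, "tz": 0, "claw": 1}
    - {"ax": 0, "ay": 0, "az": 0, "tx": 0, "ty": 0, "tz": 0, "claw": 1}

```text
clock: 4.9
tool_pos: [0.4992, -0.1274, 0.0207]
tcp_rot: [-0.003, 0.112, 0.994, 0.0]
ft_force: [-7.9, 1.2, 3.8]
opening: -0.0005
```

Run:
```python
from hlp import *
snap("b2")
```

```text
t 4.90 tcp [ 0.4992 -0.1274  0.0207] yaw(-x) -0.2251 tz [-0.0056  0.0013 -1.    ] F [-7.9  1.2  3.8] op -0.0005
```

View pics/b2.png

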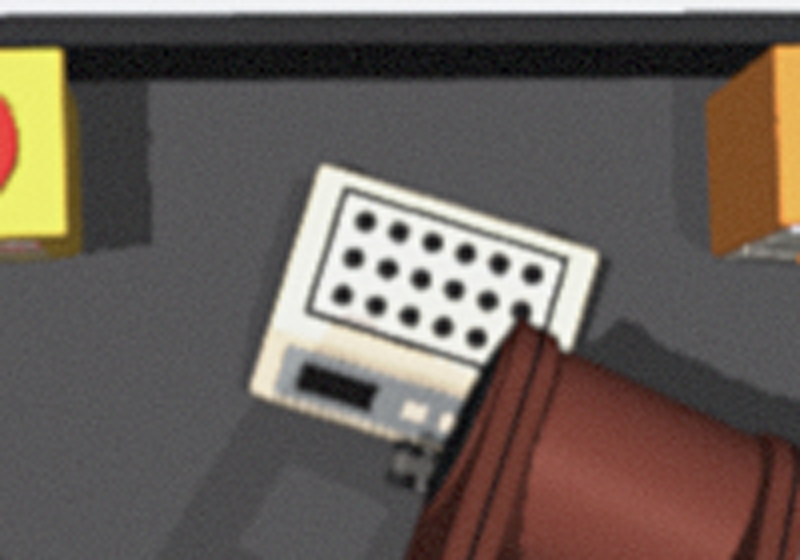

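Run:
```python
from hlp import *
locate([(322,165),(602,250),(250,392)],[0,1,2])
```

```text
heater [ 0.5914 -0.0912 -0.2704] px err [-0.  -0.5 -0.1  0.1  0.1  0.3]
in U [[-0.1506 -0.0078]] ang -0.3114 bumpers L,R [-0.0602 -0.0982]
t 5.00 tcp [ 0.4992 -0.1274  0.0207] yaw(-x) -0.2259 tz [-0.0053  0.0011 -1.    ] F [-8.4 -0.2  2.6] op 0.0005
TCP in heater [[-0.0792 -0.0595]]
```

Call:
move_arm:
  moves:
    - {"ax": 0, "ay": 0, "az": -0.028, "tx": -4.5, "ty": -1.8, "tz": 0, "claw": 1}
    - {"ax": 0, "ay": 0, "az": -0.028, "tx": -4.5, "ty": -1.8, "tz": 0, "claw": 1}
    - {"ax": 0, "ay": 0, "az": -0.028, "tx": -4.5, "ty": -1.8, "tz": 0, "claw": 1}
    - {"ax": 0, "ay": 0, "az": -0.028, "tx": -4.5, "ty": -1.8, "tz": 0, "claw": 1}
    - {"ax": 0, "ay": 0, "az": -0.028, "tx": -4.5, "ty": -1.8, "tz": 0, "claw": 1}
    - {"ax": 0, "ay": 0, "az": -0.028, "tx": -4.5, "ty": -1.8, "tz": 0, "claw": 1}
    - {"ax": 0, "ay": 0, "az": -0.028, "tx": -4.5, "ty": -1.8, "tz": 0, "claw": 1}
    - {"ax": 0, "ay": 0, "az": -0.028, "tx": -4.5, "ty": -1.8, "tz": 0, "claw": 1}

```text
clock: 5.8
tool_pos: [0.5322, -0.1464, 0.0206]
tcp_rot: [-0.004, 0.0, 1.0, 0.001]
ft_force: [-10.5, -0.5, 4.5]
opening: 0.0002
```

Call:
move_arm:
  moves:
    - {"ax": 0, "ay": 0, "az": -0.028, "tx": -4.5, "ty": -1.8, "tz": 0, "claw": 1}
    - {"ax": 0, "ay": 0, "az": -0.028, "tx": -4.5, "ty": -1.8, "tz": 0, "claw": 1}
    - {"ax": 0, "ay": 0, "az": -0.028, "tx": -4.5, "ty": -1.8, "tz": 0, "claw": 1}
    - {"ax": 0, "ay": 0, "az": 0, "tx": 0, "ty": 0, "tz": 0, "claw": 1}

```text
clock: 6.2
tool_pos: [0.5472, -0.1521, 0.0207]
tcp_rot: [-0.002, -0.041, 0.999, 0.0]
ft_force: [-5.6, -2.8, 1.2]
opening: -0.0001
```

Run:
```python
from hlp import *
snap("b3")
```

```text
t 6.20 tcp [ 0.5472 -0.1521  0.0207] yaw(-x) 0.0826 tz [-4.2e-03  1.0e-04 -1.0e+00] F [-5.6 -2.8  1.2] op -0.0001
```

View pics/b3.png

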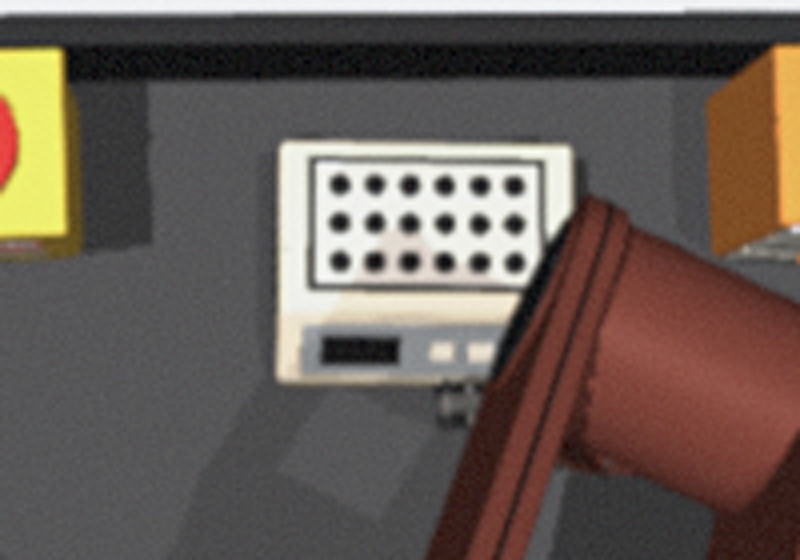

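Run:
```python
from hlp import *
locate([(279,141),(574,145),(276,384)],[0,1,2],guess=(.6,-.08,0))
```

```text
heater [ 0.6232 -0.0898  0.0219] px err [ 0.3  0.2 -0.5  0.2  0.2 -0.3]
in U [[-0.1187 -0.0077]] ang -0.0191 bumpers L,R [-0.0425 -0.0449]
t 6.30 tcp [ 0.5472 -0.152   0.0207] yaw(-x) 0.082 tz [-0.004 -0.    -1.   ] F [-5.  -3.  -0.2] op -0.0001
TCP in heater [[-0.0774 -0.0606]]
```

Call:
move_arm:
  moves:
    - {"ax": 0, "ay": 0, "az": -0.02, "tx": -4.5, "ty": -1.8, "tz": 0, "claw": 1}
    - {"ax": 0, "ay": 0, "az": -0.02, "tx": -4.5, "ty": -1.8, "tz": 0, "claw": 1}
    - {"ax": 0, "ay": 0, "az": -0.02, "tx": -4.5, "ty": -1.8, "tz": 0, "claw": 1}
    - {"ax": 0, "ay": 0, "az": -0.02, "tx": -4.5, "ty": -1.8, "tz": 0, "claw": 1}
    - {"ax": 0, "ay": 0, "az": -0.02, "tx": -4.5, "ty": -1.8, "tz": 0, "claw": 1}
    - {"ax": 0, "ay": 0, "az": 0, "tx": 0, "ty": 0, "tz": 0, "claw": 1}
    - {"ax": 0, "ay": 0, "az": 0, "tx": 15, "ty": 0, "tz": 0, "claw": 1}
    - {"ax": 0, "ay": 0, "az": 0, "tx": 20, "ty": 0, "tz": 0, "claw": 1}

```text
clock: 7.1
tool_pos: [0.5385, -0.1645, 0.0217]
tcp_rot: [0.001, -0.091, 0.996, -0.0]
ft_force: [0.5, 0.1, 0.7]
opening: -0.0002
```

Run:
```python
from hlp import *
snap("b4")
```

```text
t 7.10 tcp [ 0.5385 -0.1645  0.0217] yaw(-x) 0.1825 tz [ 1.3e-03 -5.0e-04 -1.0e+00] F [0.5 0.1 0.7] op -0.0002
```

View pics/b4.png

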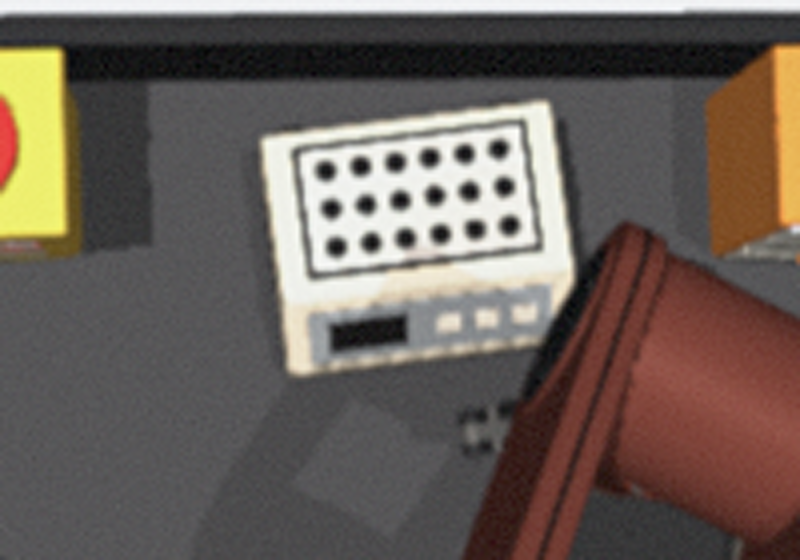

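Run:
```python
from hlp import *
v=locate([(261,138),(550,101),(290,376)],[0,1,2],guess=(.6,-.08,0))
t,M=tool(); A=w(v,[-.09,.062])[0]
print("need",(M.T@np.r_[A-t[:2],0])*1000,"turn az",-(v[2]-.1825))
```

```text
heater [ 0.6372 -0.0872  0.1612] px err [-0.1 -0.2 -0.   0.1  0.1  0.1]
in U [[-0.1047 -0.0057]] ang 0.1202 bumpers L,R [-0.0376 -0.0228]
t 7.20 tcp [ 0.5361 -0.1642  0.021 ] yaw(-x) 0.181 tz [-1.8e-03  6.0e-04 -1.0e+00] F [-0.2  1.2 -0.1] op 0.0
TCP in heater [[-0.1121 -0.0598]]
t 7.20 tcp [ 0.5361 -0.1642  0.021 ] yaw(-x) 0.181 tz [-1.8e-03  6.0e-04 -1.0e+00] F [-0.2  1.2 -0.1] op 0.0
need [-2.44889968e+01  1.21338537e+02  6.49532974e-02] turn az 0.0212883781174395
```

Call:
move_arm:
  moves:
    - {"ax": 0, "ay": 0, "az": 0.02, "tx": 0, "ty": 30.3, "tz": 0, "claw": 1}
    - {"ax": 0, "ay": 0, "az": 0, "tx": 0, "ty": 30.3, "tz": 0, "claw": 1}
    - {"ax": 0, "ay": 0, "az": 0, "tx": 0, "ty": 30.3, "tz": 0, "claw": 1}
    - {"ax": 0, "ay": 0, "az": 0, "tx": 0, "ty": 30.3, "tz": 0, "claw": 1}
    - {"ax": 0, "ay": 0, "az": 0, "tx": -15, "ty": 0, "tz": 0, "claw": 1}
    - {"ax": 0, "ay": 0, "az": 0, "tx": -10, "ty": 0, "tz": 0, "claw": 1}
    - {"ax": 0, "ay": 0, "az": 0, "tx": 0, "ty": 0, "tz": 0, "claw": 1}

```text
clock: 7.9
tool_pos: [0.5449, -0.0406, 0.0222]
tcp_rot: [0.001, -0.081, 0.997, -0.0]
ft_force: [-0.8, 0.1, -0.3]
opening: 0.0004
```

Run:
```python
from hlp import *
t,M=tool(); print(inv(np.array([.6372,-.0872,.1612]),t[:2]))
```

```text
t 7.90 tcp [ 0.5449 -0.0406  0.0222] yaw(-x) 0.1626 tz [ 2.9e-03 -6.0e-04 -1.0e+00] F [-0.8  0.1 -0.3] op 0.0004
[[-0.08363581  0.06084598]]
```

Clear and aligned with the left end. Now the left push.

Call:
move_arm:
  moves:
    - {"ax": 0, "ay": 0, "az": 0, "tx": -5, "ty": 0, "tz": 0, "claw": 1}
    - {"ax": 0, "ay": 0, "az": 0.028, "tx": -4.5, "ty": 1.6, "tz": 0, "claw": 1}
    - {"ax": 0, "ay": 0, "az": 0.028, "tx": -4.5, "ty": 1.6, "tz": 0, "claw": 1}
    - {"ax": 0, "ay": 0, "az": 0.028, "tx": -4.5, "ty": 1.6, "tz": 0, "claw": 1}
    - {"ax": 0, "ay": 0, "az": 0.028, "tx": -4.5, "ty": 1.6, "tz": 0, "claw": 1}
    - {"ax": 0, "ay": 0, "az": 0.028, "tx": -4.5, "ty": 1.6, "tz": 0, "claw": 1}
    - {"ax": 0, "ay": 0, "az": 0.028, "tx": -4.5, "ty": 1.6, "tz": 0, "claw": 1}
    - {"ax": 0, "ay": 0, "az": 0, "tx": 0, "ty": 0, "tz": 0, "claw": 1}

```text
clock: 8.7
tool_pos: [0.57, -0.0273, 0.0204]
tcp_rot: [-0.004, 0.004, 1.0, 0.001]
ft_force: [-9.3, 1.3, 5.4]
opening: -0.0003
```

Run:
```python
from hlp import *
snap("b5")
```

```text
t 8.70 tcp [ 0.57   -0.0273  0.0204] yaw(-x) -0.0073 tz [-0.0078  0.0015 -1.    ] F [-9.3  1.3  5.4] op -0.0003
```

View pics/b5.png

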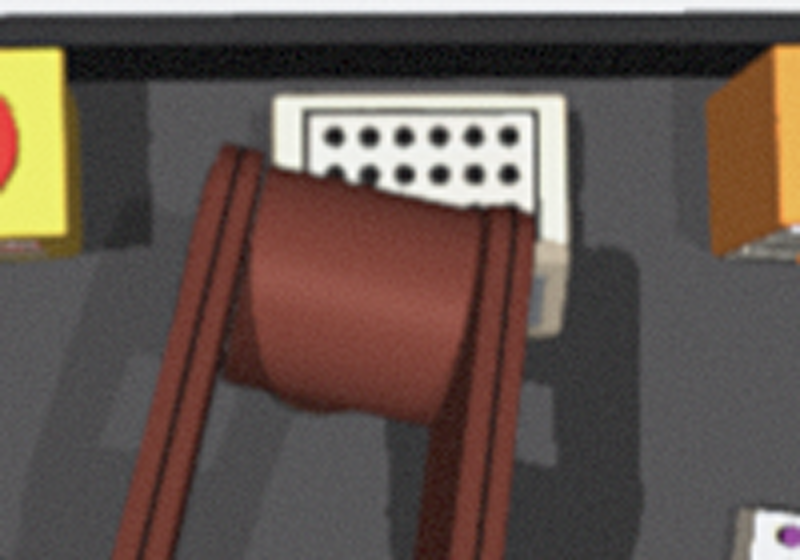

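Run:
```python
from hlp import *
v=locate([(272,95),(567,96),(561,337)],[0,1,3],guess=(.6,-.08,0))
```

```text
heater [ 0.6495 -0.0868  0.036 ] px err [ 0.6  0.2 -0.3  0.  -0.3 -0.2]
in U [[-0.0923 -0.0058]] ang -0.005 bumpers L,R [-0.017  -0.0176]
t 8.80 tcp [ 0.5701 -0.0273  0.0204] yaw(-x) -0.0066 tz [-0.0075  0.0015 -1.    ] F [-10.3   1.7   8. ] op 0.0001
TCP in heater [[-0.0773  0.0623]]
```

Call:
move_arm:
  moves:
    - {"ax": 0, "ay": 0, "az": 0.02, "tx": -4.5, "ty": 1.6, "tz": 0, "claw": 1}
    - {"ax": 0, "ay": 0, "az": 0.02, "tx": -4.5, "ty": 1.6, "tz": 0, "claw": 1}
    - {"ax": 0, "ay": 0, "az": 0.02, "tx": -3, "ty": 1, "tz": 0, "claw": 1}
    - {"ax": 0, "ay": 0, "az": 0, "tx": -1, "ty": 0, "tz": 0, "claw": 1}
    - {"ax": 0, "ay": 0, "az": 0, "tx": 0, "ty": 0, "tz": 0, "claw": 1}

```text
clock: 9.3
tool_pos: [0.5824, -0.0231, 0.0202]
tcp_rot: [-0.005, 0.033, 0.999, 0.001]
ft_force: [-11.5, 3.2, 8.9]
opening: 0.0002
```

Call:
move_arm:
  moves:
    - {"ax": 0, "ay": 0, "az": 0, "tx": -1, "ty": 0.3, "tz": 0, "claw": 1}
    - {"ax": 0, "ay": 0, "az": 0, "tx": -1, "ty": 0.3, "tz": 0, "claw": 1}
    - {"ax": 0, "ay": 0, "az": 0, "tx": 0, "ty": 0, "tz": 0, "claw": 1}

```text
clock: 9.6
tool_pos: [0.5843, -0.0227, 0.0202]
tcp_rot: [-0.005, 0.033, 0.999, 0.001]
ft_force: [-12.8, 3.6, 9.0]
opening: 0.0001
```

Run:
```python
from hlp import *
snap("b6",260,110,420,230,5)
```

```text
t 9.60 tcp [ 0.5843 -0.0227  0.0202] yaw(-x) -0.0665 tz [-0.0095  0.002  -1.    ] F [-12.8   3.6   9. ] op 0.0001
```

View pics/b6.png

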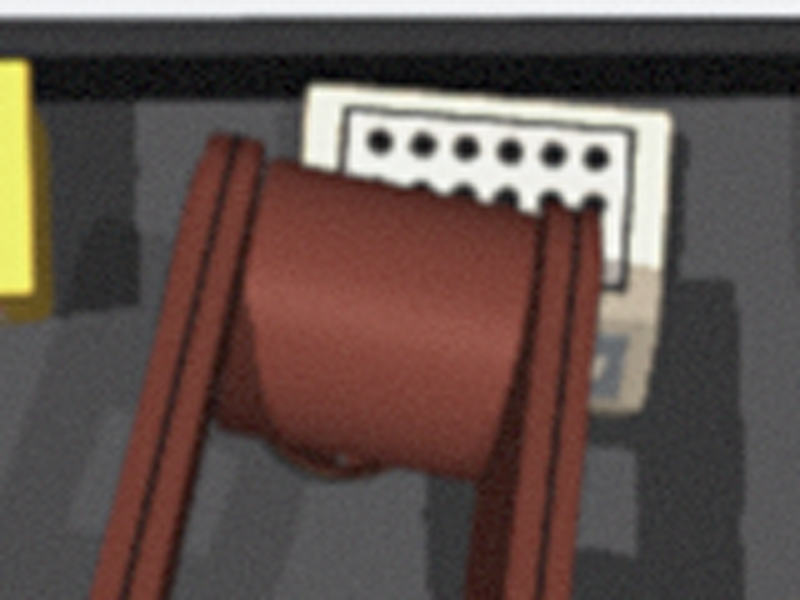

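Run:
```python
from hlp import *
v=locate([(305,84),(673,111),(640,412)],[0,1,3],260,110,5,guess=(.6,-.08,0))
```

```text
heater [ 0.6596 -0.0874 -0.0413] px err [ 0.4 -0.1 -0.6  0.2  0.1 -0.1]
in U [[-0.0822 -0.0069]] ang -0.0823 bumpers L,R [-0.0024 -0.0126]
t 9.70 tcp [ 0.5843 -0.0227  0.0202] yaw(-x) -0.0666 tz [-0.0094  0.002  -1.    ] F [-12.9   3.3   8.9] op -0.0002
TCP in heater [[-0.0779  0.0615]]
```

Call:
move_arm:
  moves:
    - {"ax": 0, "ay": 0, "az": 0, "tx": -1, "ty": 0.2, "tz": 0, "claw": 1}
    - {"ax": 0, "ay": 0, "az": 0, "tx": -1, "ty": 0.2, "tz": 0, "claw": 1}
    - {"ax": 0, "ay": 0, "az": 0, "tx": 0, "ty": 0, "tz": 0, "claw": 1}

```text
clock: 10.0
tool_pos: [0.5844, -0.0227, 0.0201]
tcp_rot: [-0.007, 0.033, 0.999, 0.001]
ft_force: [-20.2, 0.8, 14.6]
opening: 0.0001
```

The left bumper is against the upstand: the force rose and there was no more travel. I'll go round to the right end.

Call:
move_arm:
  moves:
    - {"ax": 0, "ay": 0, "az": 0, "tx": 15, "ty": 0, "tz": 0, "claw": 1}
    - {"ax": 0, "ay": 0, "az": -0.025, "tx": 20, "ty": 0, "tz": 0, "claw": 1}
    - {"ax": 0, "ay": 0, "az": 0, "tx": 0, "ty": -31, "tz": 0, "claw": 1}
    - {"ax": 0, "ay": 0, "az": 0, "tx": 0, "ty": -31, "tz": 0, "claw": 1}
    - {"ax": 0, "ay": 0, "az": 0, "tx": 0, "ty": -31, "tz": 0, "claw": 1}
    - {"ax": 0, "ay": 0, "az": 0, "tx": 0, "ty": -31, "tz": 0, "claw": 1}
    - {"ax": 0, "ay": 0, "az": 0, "tx": -15, "ty": 0, "tz": 0, "claw": 1}
    - {"ax": 0, "ay": 0, "az": 0, "tx": 0, "ty": 0, "tz": 0, "claw": 1}

```text
clock: 10.8
tool_pos: [0.5666, -0.1472, 0.0217]
tcp_rot: [0.001, 0.022, 1.0, -0.0]
ft_force: [-1.0, 0.7, 0.5]
opening: 0.0004
```

Run:
```python
from hlp import *
t,M=tool(); print(inv(np.array([.6596,-.0874,-.0413]),t[:2]))
```

```text
t 10.80 tcp [ 0.5666 -0.1472  0.0217] yaw(-x) -0.0437 tz [ 1.7e-03 -6.0e-04 -1.0e+00] F [-1.   0.7  0.5] op 0.0004
[[-0.09047878 -0.06356867]]
```

Call:
move_arm:
  moves:
    - {"ax": 0, "ay": 0, "az": 0, "tx": -6, "ty": 0, "tz": 0, "claw": 1}
    - {"ax": 0, "ay": 0, "az": 0, "tx": -5, "ty": 0, "tz": 0, "claw": 1}
    - {"ax": 0, "ay": 0, "az": -0.025, "tx": -3, "ty": -0.9, "tz": 0, "claw": 1}
    - {"ax": 0, "ay": 0, "az": -0.025, "tx": -3, "ty": -0.9, "tz": 0, "claw": 1}
    - {"ax": 0, "ay": 0, "az": -0.02, "tx": -2, "ty": -0.6, "tz": 0, "claw": 1}
    - {"ax": 0, "ay": 0, "az": 0, "tx": -1, "ty": -0.3, "tz": 0, "claw": 1}
    - {"ax": 0, "ay": 0, "az": 0, "tx": 0, "ty": 0, "tz": 0, "claw": 1}

```text
clock: 11.5
tool_pos: [0.5812, -0.1478, 0.0207]
tcp_rot: [-0.005, -0.016, 1.0, 0.001]
ft_force: [-16.3, -1.0, 11.6]
opening: 0.0
```

Call:
move_arm:
  moves:
    - {"ax": 0, "ay": 0, "az": 0, "tx": -1, "ty": -0.2, "tz": 0, "claw": 1}
    - {"ax": 0, "ay": 0, "az": 0, "tx": 0, "ty": 0, "tz": 0, "claw": 1}

```text
clock: 11.7
tool_pos: [0.5818, -0.1482, 0.0207]
tcp_rot: [-0.005, -0.016, 1.0, 0.001]
ft_force: [-17.9, -1.6, 12.4]
opening: 0.0001
```

Call:
move_arm:
  moves:
    - {"ax": 0, "ay": 0, "az": 0, "tx": -2, "ty": -0.4, "tz": 0, "claw": 1}
    - {"ax": 0, "ay": 0, "az": 0, "tx": -2, "ty": -0.4, "tz": 0, "claw": 1}
    - {"ax": 0, "ay": 0, "az": 0, "tx": 0, "ty": 0, "tz": 0, "claw": 1}

```text
clock: 12.0
tool_pos: [0.5855, -0.15, 0.0207]
tcp_rot: [-0.005, -0.016, 1.0, -0.0]
ft_force: [-19.5, -5.3, 12.8]
opening: -0.0001
```

Call:
move_arm:
  moves:
    - {"ax": 0, "ay": 0, "az": 0, "tx": -1, "ty": 0, "tz": 0, "claw": 1}
    - {"ax": 0, "ay": 0, "az": 0, "tx": -1, "ty": 0, "tz": 0, "claw": 1}
    - {"ax": 0, "ay": 0, "az": 0, "tx": 0, "ty": 0, "tz": 0, "claw": 1}

```text
clock: 12.3
tool_pos: [0.5868, -0.1505, 0.0207]
tcp_rot: [-0.006, -0.016, 1.0, -0.001]
ft_force: [-21.9, -7.4, 14.2]
opening: 0.0005
```

Run:
```python
from hlp import *
snap("b7",260,110,420,230,5)
```

```text
t 12.30 tcp [ 0.5868 -0.1505  0.0207] yaw(-x) 0.0314 tz [-0.0123 -0.0013 -0.9999] F [-21.9  -7.4  14.2] op 0.0005
```

View pics/b7.png

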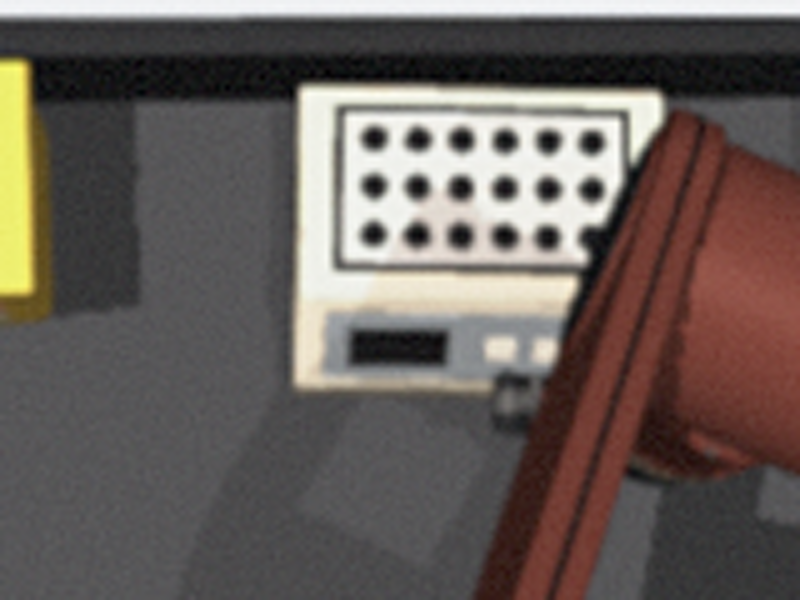

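Run:
```python
from hlp import *
v=locate([(297,85),(664,92),(294,389)],[0,1,2],260,110,5,guess=(.6,-.08,0))
```

```text
heater [ 0.6634 -0.0877  0.0203] px err [ 0.3  0.2 -0.3  0.   0.  -0.2]
in U [[-0.0785 -0.0073]] ang -0.0207 bumpers L,R [-0.0022 -0.0048]
t 12.40 tcp [ 0.5868 -0.1505  0.0207] yaw(-x) 0.0314 tz [-0.0122 -0.0013 -0.9999] F [-21.7  -7.4  12.8] op 0.0001
TCP in heater [[-0.0778 -0.0612]]
```

Call:
move_arm:
  moves:
    - {"ax": 0, "ay": 0, "az": 0, "tx": -1.5, "ty": 0.3, "tz": 0, "claw": 1}
    - {"ax": 0, "ay": 0, "az": 0, "tx": -1.5, "ty": 0.3, "tz": 0, "claw": 1}
    - {"ax": 0, "ay": 0, "az": 0, "tx": 0, "ty": 0, "tz": 0, "claw": 1}

```text
clock: 12.7
tool_pos: [0.589, -0.1512, 0.0206]
tcp_rot: [-0.007, -0.016, 1.0, -0.001]
ft_force: [-25.6, -11.8, 14.6]
opening: 0.0002
```

Call:
move_arm:
  moves:
    - {"ax": 0, "ay": 0, "az": 0, "tx": -1, "ty": 0, "tz": 0, "claw": 1}
    - {"ax": 0, "ay": 0, "az": 0, "tx": -1, "ty": 0, "tz": 0, "claw": 1}
    - {"ax": 0, "ay": 0, "az": 0, "tx": 0, "ty": 0, "tz": 0, "claw": 1}

```text
clock: 13.0
tool_pos: [0.59, -0.1514, 0.0206]
tcp_rot: [-0.008, -0.016, 1.0, -0.001]
ft_force: [-28.8, -13.6, 17.4]
opening: -0.0
```

Call:
move_arm:
  moves:
    - {"ax": 0, "ay": 0, "az": 0, "tx": -0.5, "ty": -1.5, "tz": 0, "claw": 1}
    - {"ax": 0, "ay": 0, "az": 0, "tx": -0.5, "ty": -1.5, "tz": 0, "claw": 1}
    - {"ax": 0, "ay": 0, "az": 0, "tx": 0, "ty": 0, "tz": 0, "claw": 1}

```text
clock: 13.3
tool_pos: [0.59, -0.1515, 0.0205]
tcp_rot: [-0.009, -0.016, 1.0, 0.001]
ft_force: [-33.5, -3.3, 24.3]
opening: -0.0001
```

Run:
```python
from hlp import *
snap("b8",260,110,420,230,5)
```

```text
t 13.30 tcp [ 0.59   -0.1515  0.0205] yaw(-x) 0.0316 tz [-0.019   0.0016 -0.9998] F [-33.5  -3.3  24.3] op -0.0001
```

View pics/b8.png

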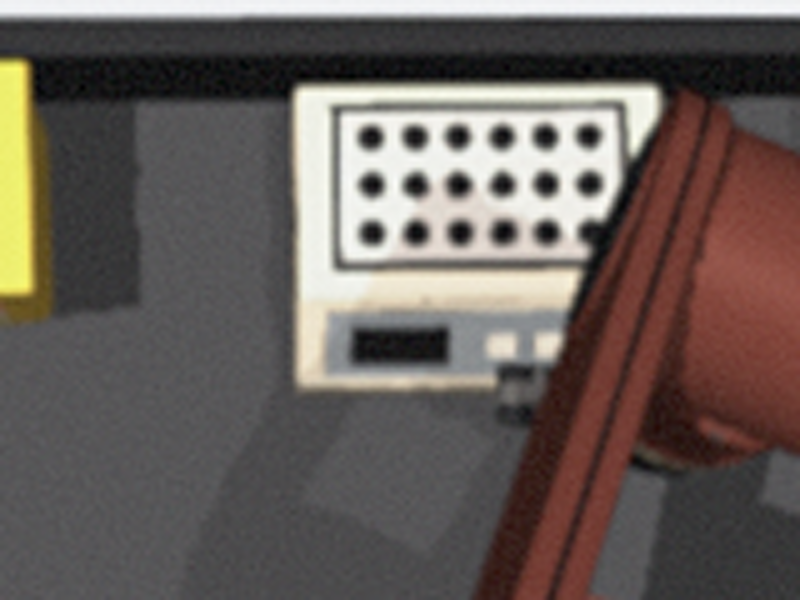

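Run:
```python
from hlp import *
v=locate([(294,84),(662,84),(295,390)],[0,1,2],260,110,5,guess=(.6,-.08,0))
```

```text
heater [ 0.665  -0.0875  0.0382] px err [ 0.3  0.3 -0.6  0.2  0.3 -0.5]
in U [[-0.0768 -0.0072]] ang -0.0028 bumpers L,R [-0.0016 -0.002 ]
t 13.40 tcp [ 0.59   -0.1514  0.0205] yaw(-x) 0.0319 tz [-0.0189  0.0013 -0.9998] F [-33.2  -3.5  24.7] op 0.0005
TCP in heater [[-0.0774 -0.061 ]]
```

Both bumpers now look flush and the push force has risen. I'll back off gently and probe the left end again.

Call:
move_arm:
  moves:
    - {"ax": 0, "ay": 0, "az": 0, "tx": 4, "ty": 0, "tz": 0, "claw": 1}
    - {"ax": 0, "ay": 0, "az": 0, "tx": 8, "ty": 0, "tz": 0, "claw": 1}
    - {"ax": 0, "ay": 0, "az": 0, "tx": 25, "ty": 0, "tz": 0, "claw": 1}
    - {"ax": 0, "ay": 0, "az": -0.008, "tx": 0, "ty": 31, "tz": 0, "claw": 1}
    - {"ax": 0, "ay": 0, "az": 0, "tx": 0, "ty": 31, "tz": 0, "claw": 1}
    - {"ax": 0, "ay": 0, "az": 0, "tx": 0, "ty": 31, "tz": 0, "claw": 1}
    - {"ax": 0, "ay": 0, "az": 0, "tx": 0, "ty": 31, "tz": 0, "claw": 1}
    - {"ax": 0, "ay": 0, "az": 0, "tx": 0, "ty": 0, "tz": 0, "claw": 1}

```text
clock: 14.2
tool_pos: [0.5566, -0.0248, 0.0212]
tcp_rot: [-0.0, -0.021, 1.0, 0.001]
ft_force: [0.2, -0.5, 0.7]
opening: -0.0003
```

Run:
```python
from hlp import *
t,M=snap("b9",260,110,420,230,5); print(inv(np.array([.665,-.0875,.0382]),t[:2]))
```

```text
t 14.20 tcp [ 0.5566 -0.0248  0.0212] yaw(-x) 0.042 tz [-3.0e-04  1.2e-03 -1.0e+00] F [ 0.2 -0.5  0.7] op -0.0003
[[-0.10596252  0.06676544]]
```

View pics/b9.png

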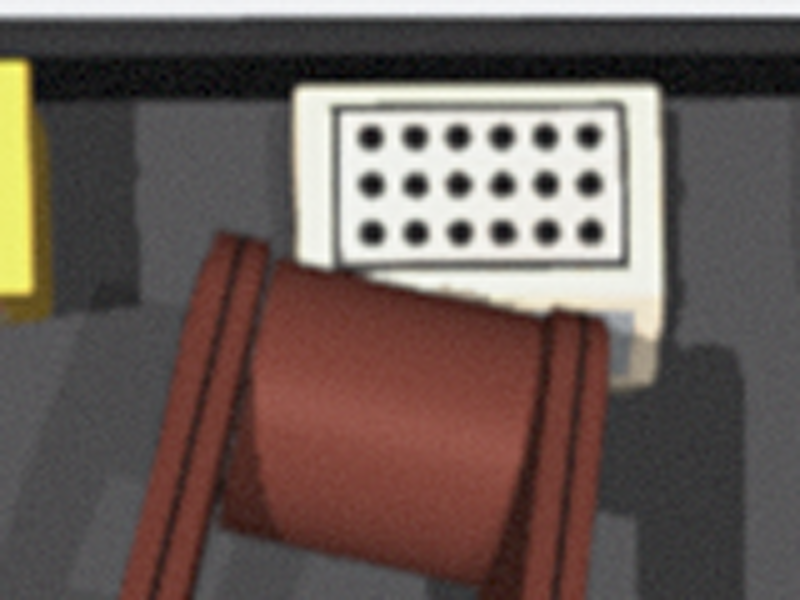

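Call:
move_arm:
  moves:
    - {"ax": 0, "ay": 0, "az": 0, "tx": -10, "ty": -4, "tz": 0, "claw": 1}
    - {"ax": 0, "ay": 0, "az": 0, "tx": -9, "ty": 0, "tz": 0, "claw": 1}
    - {"ax": 0, "ay": 0, "az": 0, "tx": -5, "ty": 0, "tz": 0, "claw": 1}
    - {"ax": 0, "ay": 0, "az": 0, "tx": -2, "ty": 0, "tz": 0, "claw": 1}
    - {"ax": 0, "ay": 0, "az": 0, "tx": -1.5, "ty": 0, "tz": 0, "claw": 1}
    - {"ax": 0, "ay": 0, "az": 0, "tx": -1.5, "ty": 0, "tz": 0, "claw": 1}
    - {"ax": 0, "ay": 0, "az": 0, "tx": 0, "ty": 0, "tz": 0, "claw": 1}

```text
clock: 14.95
tool_pos: [0.5851, -0.0318, 0.0209]
tcp_rot: [-0.001, -0.019, 1.0, -0.0]
ft_force: [-4.2, -2.2, 1.5]
opening: -0.0002
```

Call:
move_arm:
  moves:
    - {"ax": 0, "ay": 0, "az": 0, "tx": -1.5, "ty": 0, "tz": 0, "claw": 1}
    - {"ax": 0, "ay": 0, "az": 0, "tx": -1.5, "ty": 0, "tz": 0, "claw": 1}
    - {"ax": 0, "ay": 0, "az": 0, "tx": 0, "ty": 0, "tz": 0, "claw": 1}

```text
clock: 15.25
tool_pos: [0.5851, -0.0318, 0.0208]
tcp_rot: [-0.005, -0.019, 1.0, -0.0]
ft_force: [-17.3, -3.8, 13.4]
opening: -0.0001
```

The left end is firm too: the force went from 4 to 17 N with no motion, at the same depth as the right. Backing off and clearing.

Call:
move_arm:
  moves:
    - {"ax": 0, "ay": 0, "az": 0, "tx": 4, "ty": 0, "tz": 0, "claw": 1}
    - {"ax": 0, "ay": 0, "az": 0, "tx": 10, "ty": 0, "tz": 0, "claw": 1}
    - {"ax": 0, "ay": 0, "az": 0, "tx": 30, "ty": 0, "tz": 0, "claw": 1}
    - {"ax": 0, "ay": 0, "az": 0, "tx": 10, "ty": 0, "tz": -40, "claw": 1}
    - {"ax": 0, "ay": 0, "az": 0, "tx": 10, "ty": 0, "tz": -45, "claw": 1}
    - {"ax": 0, "ay": 0, "az": 0, "tx": 10, "ty": 0, "tz": -45, "claw": 1}
    - {"ax": 0, "ay": 0, "az": 0, "tx": 40, "ty": 0, "tz": -20, "claw": 1}
    - {"ax": 0, "ay": 0, "az": 0, "tx": 40, "ty": 0, "tz": 0, "claw": 1}

```text
clock: 16.05
tool_pos: [0.4371, -0.0376, 0.1754]
tcp_rot: [0.004, -0.019, 1.0, -0.001]
ft_force: [-0.5, -1.4, 0.4]
opening: -0.0001
```

Call:
move_arm:
  moves:
    - {"ax": 0, "ay": 0, "az": 0, "tx": 0, "ty": 0, "tz": 0, "claw": 1}
    - {"ax": 0, "ay": 0, "az": 0, "tx": 0, "ty": 0, "tz": 0, "claw": 1}
    - {"ax": 0, "ay": 0, "az": 0, "tx": 0, "ty": 0, "tz": 0, "claw": 1}

```text
clock: 16.35
tool_pos: [0.4362, -0.0371, 0.1716]
tcp_rot: [0.001, -0.019, 1.0, -0.0]
ft_force: [0.3, -0.4, -0.1]
opening: 0.0001
```

Run:
```python
from hlp import *
from plant import viewer
snap("c_top",260,110,420,230,5)
im=viewer.camera("top")["color"]; cv2.imwrite("pics/c_full.png",im)
d=cv2.absdiff(im,cv2.imread("pics/top0.png")).max(2)
for n,(a,b,x,y) in dict(sharps=(205,118,272,178),drawers=(424,116,500,180),vial=(430,230,486,268),spray=(130,200,182,252)).items(): print(n,"changed px",(d[b:y,a:x]>40).sum())
c=viewer.camera("scene")["color"][90:240,180:380]; cv2.imwrite("pics/c_scene.png",cv2.resize(c,None,fx=4,fy=4,interpolation=cv2.INTER_CUBIC))
```

```text
t 16.35 tcp [ 0.4362 -0.0371  0.1716] yaw(-x) 0.0372 tz [ 1.6e-03 -2.0e-04 -1.0e+00] F [ 0.3 -0.4 -0.1] op 0.0001
sharps changed px 0
drawers changed px 0
vial changed px 3
spray changed px 0
```

View pics/c_top.png

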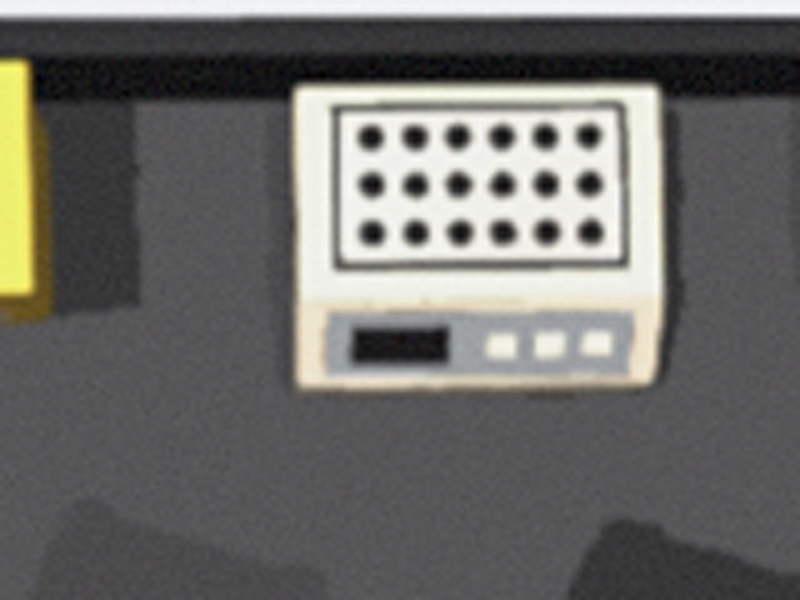

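View pics/c_full.png

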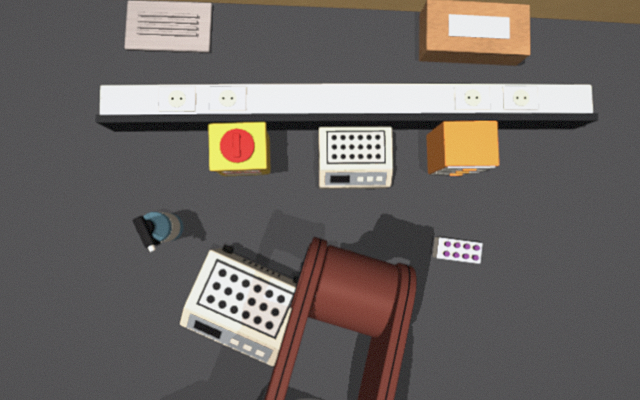

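View pics/c_scene.png

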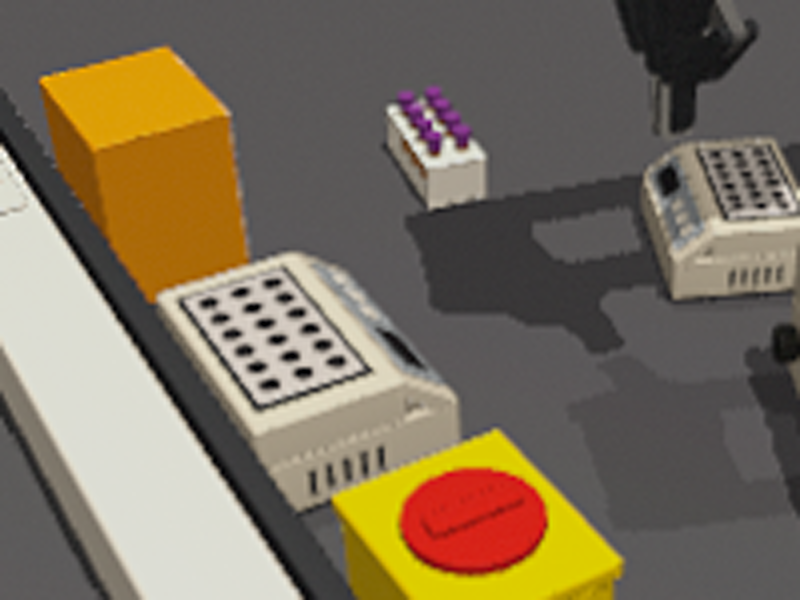

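The heater stands square at the upstand, with top-crop corners at (294,84), (662,84), (295,390) and (657,386). The neighbours haven't moved and the tool is clear, so I'm handing in.

Run:
```python
from hlp import *
from plant import workorder
v=locate([(294,84),(662,84),(295,390),(657,386)],[0,1,2,3],260,110,5,guess=(.6,-.08,0))
print(workorder.job_done())
```

```text
heater [ 0.665  -0.088   0.0406] px err [ 0.4  0.4 -0.4  0.2  0.5 -0.4 -0.6 -0.2]
in U [[-0.0769 -0.0076]] ang -0.0004 bumpers L,R [-0.0019 -0.0019]
t 16.55 tcp [ 0.4359 -0.0371  0.1711] yaw(-x) 0.0375 tz [-5.e-04  2.e-04 -1.e+00] F [-0.7  0.4  0.1] op -0.0001
TCP in heater [[-0.2268  0.0602]]
the job is handed in; nothing more can be done
None
```

The heater is back in its place with both bumpers against the upstand, and I handed the job in at about 16.5 s. No verdict was given.

I walked the middle-sized heater back with shut fingertips, pushing only about 60 mm either side of the middle: right end, left, right, then a light check press on the left.

- **Position:** the last picture puts both bumpers about 2 mm from my estimate of the upstand's face. That is within the roughly 2 mm calibration error. The heater is square to 0.001 rad and 8 mm to the right of the middle of its place.
- **Contact:** pressing at each end raised the force, to 33 N on the right and 17 N on the left, with no further movement. The fingertip stopped at the same depth both times, so I take both bumpers to be touching.
- **Neighbours:** the drawer tower, sharps bin and spray bottle showed no changed pixels against the first picture, and the vial rack showed 3.
- **Clear of everything:** the tool was raised to 0.17 m and read no force at the end.

One reading disagreed slightly: the fingertip depth also puts the upstand's face about 2 mm nearer the robot than I had measured. No check failed.

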